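Change the filter on the inspection light

ROBOT

A 7-joint arm with a two-finger parallel gripper is mounted at the origin on a cart in front of the work surface, level with it; the furniture and walls round the work are solid. World frame = base frame: x ahead of the robot, y to its left, z up, the work surface at z = 0. Lengths are in m, angles in rad, forces in N, time in s.
With the tool pointing down it reaches from about 0.375 to 0.925 m from the base axis. Payload 3.1 kg.
Tool frame: the origin (TCP) lies between the finger pads; the fingertips stand 19 mm ahead of it and the grasp point (between the pads) is the TCP; z points along the fingers, y is the line along which they close (so a half turn about z gives the same grasp; the last joint's range is limited). The gripper opens to 85 mm and grips with 20 to 120 N. Pads are 22 mm wide; open, the fingers measure 114 mm over their backs; the gripper's body (76 mm by 85 mm) begins 54 mm behind the grasp point. The pads swing forward as they close: fully open they stand 13 mm farther back than shut.
Start: joints at [-1.249, 0.383, 0.044, 1.598, -0.018, 1.161, -0.05], TCP at [0.265, 0.594, 0.25] pointing down, gripper open.
Joint ranges: [-2.61, 2.61], [-0.41, 2.15], [-1.48, 1.57], [0, 2.5], [-1.57, 4.71], [0.05, 1.97], [-2.85, 2.85]. Speed limits (rad/s): [2.79, 2.79, 3.14, 3.14, 3.14, 3.14, 3.14].

INTERFACE

Orientations are given as a unit quaternion [x, y, z, w].
In Python, from bench import move_ptp, movel, move_j, move_gripper, pause, inverse_kinematics, read_camera, camera_params, MotionError, sign_off, look_for, tip_of, read_time_s, read_qpos, read_joint_vel, read_effort, read_eef_pos, read_tcp_rot, read_ft_force, read_ft_torque, read_finger_gap, read_grasp_force gives the robot as it stands. Calls block until the motion is done:
- move_ptp(position, orientation): joint-space move of the TCP to a pose.
- movel(position, orientation=None, speed=0.15): straight line of the TCP; orientation=None keeps the orientation; speed is the mean speed in m/s.
- move_j(angles): joint-space move.
- move_gripper(opening, effort=None): finger opening in m; effort is the grip in N (None keeps the last); returns when the fingers have stopped.
- pause(seconds).
- inverse_kinematics(position, orientation): joint angles nearest the present ones, or None.
- read_camera(name): name is "scene" or "top"; returns the picture (400x640x3 uint8, red, green, blue); there is no depth.
- camera_params(name): a dict with "K" (3x3 intrinsics, pixels), "camera_from_world" (4x4, takes a point from world to camera coordinates). Camera axes: x right, y down, z forward; pixel columns grow to the right and rows downward; lengths in m; the calibration is good to about 2 mm. A picture is of the moment at which its call begins. camera_params takes no time and is no camera call.
A pose or a line that the arm cannot do raises MotionError and nothing moves.
- sign_off(): hands the job in; it is judged then, once.
Trained networks look in the newest picture that a camera, given by its name, has taken for a name from the list of things; names that differ only in an ending like _2 or _b are one class to them, and where a whole thing is asked for, a point or a joint stands for the part that bears it (a point fixed in the world has none). Each returns a list of dicts, best first, with "confidence" (0 to 1); they miss things now and then, are a little off and sometimes report something else, mostly with a low value. They report only what shows in the picture. A call takes as long as a camera call. They do not tell look-alikes from the thing itself.
- look_for(camera, name): "at" ([column, row] in pixels, amid what is visible of it).
- tip_of(camera, name): "at" ([column, row] in pixels: a listed point, or the origin of a listed thing).
Readings, each from a call of its own:
- read_time_s(): time.
- read_qpos(): joint angles.
- read_joint_vel(): joint speeds.
- read_effort(): joint torques, N m.
- read_eef_pos(): TCP position.
- read_tcp_rot(): TCP orientation.
- read_ft_force(): force on the tool from outside, world axes, zero at the start.
- read_ft_torque(): the same for the moment, N m.
- read_finger_gap(): finger opening in m.
- read_grasp_force(): force on a finger pad.
Only numpy, scipy, OpenCV 4.12 (cv2) and the standard library are available. Lean on these libraries where they do the work, as an engineer would, in place of code of your own. Each camera call takes 0.05 s, during which the arm holds its last target. There are 200 camera calls.

TASK

Put the amber filter on the inspection light: tip it up in its pocket of the grey case by pressing its edge down at the thumb recess, so that its other edge stands out to be gripped; lay it flat on the blue lens pad and let go, so that it can be taken again by its rim; then slide it fully home under the fixed lip over the light's window and swing the latch with the red knob fully into its catch. Leave the other two filters lying in their pockets, and the bottle, the vial and the loupe where they stand.

Things in the scene. Friction and masses are not known exactly. Their poses are not given: they have to be found in the camera images.
- filter_case: Dark grey plastic filter case, fixed: a block 82 (x) x 159 (y) x 35 mm, origin at the centre of its underside, z up. Three equal pockets a, b, c, 51 mm apart along y, each a U-shaped well 47 mm wide, round at its -x end; the +x end, from 26 to 48 mm behind the pocket centre, is a thumb recess (floor 20 mm above the bench). Plastic and filters are slippery
- pocket_a (a point): centre of the filter lying level in the +y pocket, 11 mm on the -x side of the case's origin, 31 mm above the bench; axes as the case's. The filter's top is 1 mm below the case's top, 1.5 mm of play round its rim. It rests on two corner rests at the front and on a round steel cross bar along y, 4 mm thick, its axis 4.5 mm behind (+x of) the centre; between them the floor is 14 mm lower
- pocket_b (a point): the same for the middle pocket. Behind the cross bar is a well 26 mm deeper than the filter's underside, ending 26 mm behind the pocket centre. A filter pressed down with a fingertip 4 to 7 mm from its +x edge, until the tip is some 12 to 14 mm below the filter's level top, tips over the bar, slides foot first to this well's floor and stays so when let go
- pocket_c (a point): the same for the -y pocket. A tipped filter leans 57 to 72 degrees from level, its -x edge raised 4 mm or a little more above the case's top, its upper face towards +x; its centre is then about 12 mm +x of and 8 mm below where it lay. There is room for fingertips up to 15 mm thick on both faces of the raised edge, down to 11 mm below it; open the fingers only to about 15 mm
- filter_amber_center (a point): centre of the amber (orange) filter: black ring with orange glass, a flat disc 44 mm across, 6 mm thick, about 40 g; z is its axis; either face may end up. It starts in any one of the three pockets
- filter_blue_center (a point): centre of the blue filter, of the same size, in another pocket; it stays there
- filter_green_center (a point): centre of the green filter, of the same size, in another pocket; it stays there
- lens_pad: square blue cloth pad 84 x 84 x 3 mm, fixed, origin at the centre of its underside: its top is 3 mm above the bench
- light_base: Inspection light, fixed: a dark grey box 96 (x) x 108 (y) mm, dark top 34 mm above the bench; origin under its centre. A filter slides in along the top towards +x, to an arc-shaped aluminium stop of inner radius 23.5 mm round the seat (46 degrees either side of +x). The lip on the stop overhangs it by 4 mm: underside 8 mm, upper side 11 mm above the top. A dimmer knob is on the -x side
- seat (a point): where the filter's centre belongs: over the round white window, 8 mm from the light's origin along +x, 37 mm above the bench (3 mm above the light's top); axes as the light's. The filter has 1.5 mm of play there. Beside the seat, up to 13 mm ahead (+x) of it, the top is free for fingers
- latch (a joint): latch angle in rad: 0 closed, the bar's end in its catch; starts at 0.8 to 1.5. A steel bar 8 mm wide, 2 to 8 mm above the light's top, on an upright pivot; stays where left, about 0.6 N at the knob. From above it closes anticlockwise. Closed, it lies along -y from the pivot, across the front of the home filter. The catch, an aluminium jaw 12 mm high, begins 9 mm beyond the closed knob
- latch_hinge (a point): the latch's pivot axis, 27.5 mm in front (-x) of the seat and 46 mm to its +y side, 39 mm above the bench; axes as the light base's
- latch_knob (a point): middle of the latch's upright round red knob, 11 mm across, from 45 to 63 mm above the bench, 74 mm from the pivot axis; it turns with the bar
- flux_bottle_center (a point): half-way up a small white bottle with red cap and needle, 33 mm across, 93 mm tall, standing behind the case (+x)
- vial_center (a point): half-way up a small glass vial with black cap, 23 mm across, 54 mm tall, standing beside the case's -y end
- loupe_center (a point): middle of a black folding loupe, 30 x 57 x 15 mm, lying beyond the lens pad
Not all that is in view belongs to the job. Leave any pink look-alike of the part that bears filter_amber_center alone.

How it is judged:
By the outcome, as a careful person would: the job done as asked, in the order asked, and still so for the second after the job is handed in, with the robot touching nothing.
It also fails if it takes over 72 s, if anything falls off the work surface, if the arm or the gripper's body presses on something with over 40 N, if the wrist force passes 120 N, or if a joint passes its speed limit or range.

## Working session

There is one attempt and no reset: what is moved stays moved. The work goes in short steps, each a Python script; the robot and the scene stay as the last script left them, time stands still between calls to the robot, and variables do not carry over. Pictures are saved under pics/ and viewed, at most 10 in all, crops included, and the job is handed in when it is done.

```bash
mkdir -p pics; cat > h.py <<'E'
import numpy as np, cv2
from bench import *
from scipy.spatial.transform import Rotation as R
def P(c):
    d=camera_params(c); return np.array(d["K"]),np.array(d["camera_from_world"])
def ray(c,px,z):
    K,T=P(c); Rm,t=T[:3,:3],T[:3,3]; o=-Rm.T@t
    d=Rm.T@np.linalg.inv(K)@np.array([px[0],px[1],1.]); return o+d*(z-o[2])/d[2]
def proj(c,p):
    K,T=P(c); q=K@(T[:3,:3]@np.asarray(p,float)+T[:3,3]); return q[:2]/q[2]
def tri(c1,p1,c2,p2):
    A=[]
    for c,p in((c1,p1),(c2,p2)):
        K,T=P(c); M=K@T[:3]; A+=[p[0]*M[2]-M[0],p[1]*M[2]-M[1]]
    v=np.linalg.svd(np.array(A))[2][-1]; return v[:3]/v[3]
def save(c,n,box=None,s=1):
    im=read_camera(c)[:,:,::-1]
    if box: im=im[box[1]:box[3],box[0]:box[2]]
    cv2.imwrite('pics/'+n,cv2.resize(im,None,fx=s,fy=s,interpolation=cv2.INTER_CUBIC)); 
E
python3 - <<'E'
from h import *
Z=dict(filter_case=0,pocket_a=.031,pocket_b=.031,pocket_c=.031,filter_amber_center=.031,filter_blue_center=.031,filter_green_center=.031,lens_pad=0,light_base=0,seat=.037,latch_hinge=.039,latch_knob=.054,flux_bottle_center=.0465,vial_center=.027,loupe_center=.0075)
np.set_printoptions(precision=4,suppress=True)
for c in("top","scene"):
    save(c,c+'0.png',s=1.25)
    K,T=P(c); print(c,-T[:3,:3].T@T[:3,3],K[0,0])
    for n,z in Z.items():
        print(n,[(np.round(r["at"],1),round(r["confidence"],2),ray(c,r["at"],z)[:2]) for r in tip_of(c,n)[:2]])
print(read_time_s(),read_tcp_rot())
E
```

```text
top [ 0.4639 -0.0315  0.9012] 474.2145277620563
filter_case [(array([267.6, 181.9]), 0.67, array([0.6498, 0.0457]))]
pocket_a [(array([264.5, 150. ]), 0.93, array([0.705 , 0.0499])), (array([273. , 175.6]), 0.88, array([0.6555, 0.0331]))]
pocket_b [(array([264.5, 150. ]), 0.93, array([0.705 , 0.0499])), (array([273. , 175.6]), 0.88, array([0.6555, 0.0331]))]
pocket_c [(array([264.5, 150. ]), 0.93, array([0.705 , 0.0499])), (array([273. , 175.6]), 0.88, array([0.6555, 0.0331]))]
filter_amber_center [(array([267.8, 149.5]), 0.86, array([0.706 , 0.0437]))]
filter_blue_center [(array([272.4, 177. ]), 0.74, array([0.6528, 0.0342])), (array([269.5, 176. ]), 0.52, array([0.6547, 0.0397]))]
filter_green_center [(array([286.5, 197.9]), 0.74, array([0.613 , 0.0074]))]
lens_pad [(array([389.9, 227.4]), 0.9, array([ 0.5616, -0.1891])), (array([278.7, 284. ]), 0.5, array([0.455 , 0.0219]))]
light_base [(array([289.3, 305.7]), 0.68, array([0.4154, 0.0018])), (array([278.1, 283.3]), 0.64, array([0.4563, 0.023 ]))]
seat [(array([272.7, 283. ]), 0.59, array([0.4571, 0.0305]))]
latch_hinge [(array([29
[... 1171 characters left out ...]
pad [(array([353. , 277.2]), 0.97, array([ 0.5614, -0.1912]))]
light_base [(array([255. , 217.9]), 0.68, array([0.4665, 0.0298]))]
seat [(array([246.6, 204.7]), 0.67, array([0.4517, 0.028 ])), (array([253. , 215.5]), 0.65, array([ 0.4516, -0.0087]))]
latch_hinge [(array([232. , 212.6]), 0.6, array([0.419 , 0.0126]))]
latch_knob [(array([269.8, 215.8]), 0.58, array([ 0.4718, -0.0433]))]
flux_bottle_center [(array([314.8, 154. ]), 0.91, array([0.6416, 0.1342])), (array([324.6, 194.4]), 0.29, array([ 0.5938, -0.013 ]))]
vial_center [(array([371.1, 166.5]), 0.44, array([0.7451, 0.0672]))]
loupe_center [(array([398.8, 261.1]), 0.9, array([ 0.6479, -0.196 ]))]
1.6 [ 0.2083  0.9781  0.     -0.    ]
```

View pics/top0.png

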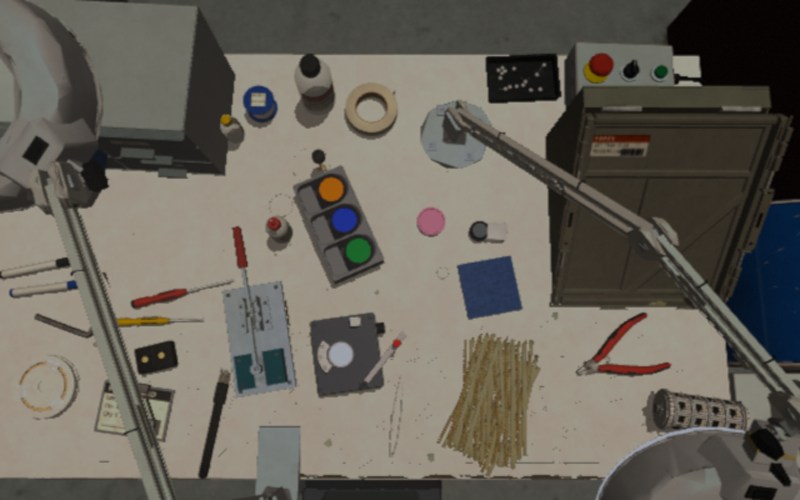

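View pics/scene0.png

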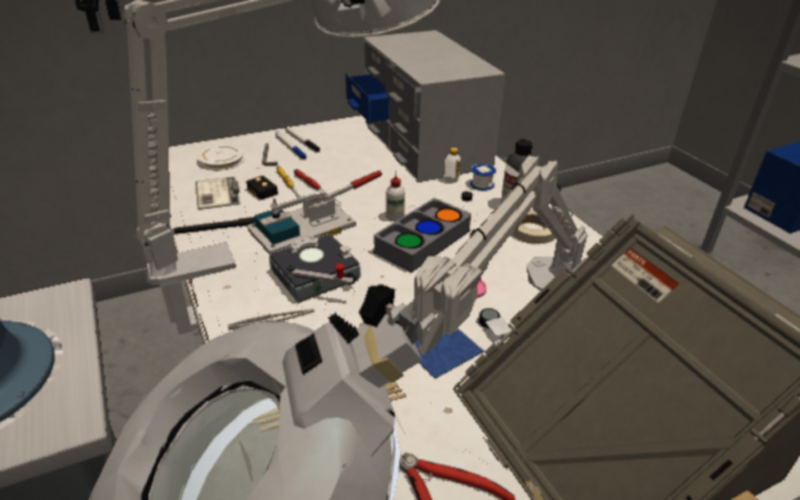

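```bash
python3 - <<'E'
import cv2,numpy as np
a=cv2.imread('pics/top0.png')
# native-res *1.25; crop case and light
A=cv2.resize(a[140:290,270:430],None,fx=5,fy=5,interpolation=cv2.INTER_CUBIC)[:,:800]
B=cv2.resize(a[300:420,280:440],None,fx=5,fy=5,interpolation=cv2.INTER_CUBIC)
cv2.imwrite('pics/cropA.png',cv2.resize(np.hstack([cv2.resize(A[:600],(400,300)),cv2.resize(B,(400,300))]),(800,300)))
E
```

```text
(no output)
```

The top view shows the case with amber farthest from the robot, at (332,189). Its thumb recesses are on the left, so case +x ≈ world +y and amber is in pocket c. The light is at (345,355) with its stop on the left, and the latch is hinged at about (365,385) with the red knob at (397,343). The blue pad is at (490,288) and the pink decoy at (430,222). The scene view shows a lamp arm over the right side.

View pics/cropA.png

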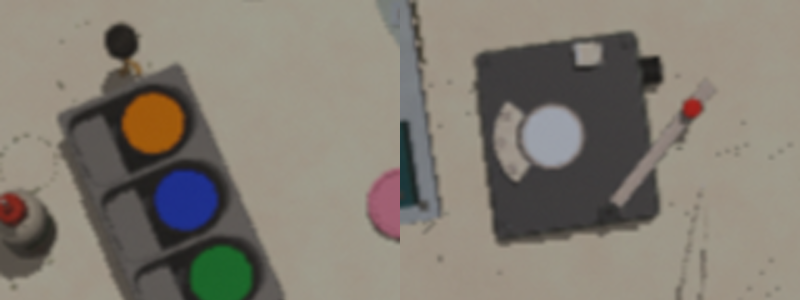

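```bash
python3 - <<'E'
from h import *
np.set_printoptions(precision=4,suppress=True)
def blobs(c,im,lo,hi,z,name,amin=15,box=None):
    m=cv2.inRange(cv2.cvtColor(im,cv2.COLOR_RGB2HSV),lo,hi)
    n,l,s,ce=cv2.connectedComponentsWithStats(m)
    for i in range(1,n):
        if s[i,4]>=amin and (box is None or (box[0]<ce[i][0]<box[2] and box[1]<ce[i][1]<box[3])):
            cn=cv2.findContours((l==i).astype(np.uint8),0,1)[0][0]; r=cv2.minAreaRect(cn)
            print(c,name,'px',ce[i],'area',s[i,4],'xy',ray(c,ce[i],z)[:2],'rect',[np.round(v,1) for v in r])
for c,b in(("top",(230,110,430,330)),("scene",(200,140,430,320))):
    im=read_camera(c)
    blobs(c,im,(5,150,60),(20,255,255),.033,'amber',15,b)
    blobs(c,im,(112,120,60),(130,255,255),.033,'blue',15,b)
    blobs(c,im,(100,60,30),(125,255,140),.003,'pad',200,b)
    blobs(c,im,(50,120,40),(80,255,255),.033,'green',15,b)
    blobs(c,im,(0,150,80),(5,255,255),.054,'red',5,b); blobs(c,im,(170,120,80),(180,255,255),.054,'red',5,b)
    blobs(c,im,(0,0,170),(180,40,255),.034,'white',15,(240,270,300,300) if c=='top' else (230,190,270,215))
print('lamp elbow',tri('top',np.array([650,240])/1.25,'scene',np.array([440,285])/1.25))
print('lamp base top',tri('top',np.array([458,112])/1.25,'scene',np.array([550,165])/1.25))
E
```

```text
top amber px [264.6471 150.8142] area 323 xy [0.7029 0.0494] rect [array([264.5, 150.5]), array([19., 19.]), np.float64(90.0)]
top blue px [275.0271 175.4488] area 332 xy [0.6553 0.0292] rect [array([275. , 175.5]), array([19., 20.]), np.float64(90.0)]
top pad px [274.756  175.4464] area 336 xy [0.6619 0.0318] rect [array([275. , 175.5]), array([19., 20.]), np.float64(90.0)]
top pad px [391.1553 229.4644] area 1854 xy [ 0.5573 -0.1908] rect [array([391.3, 229.4]), array([43.7, 43.1]), np.float64(78.7)]
top green px [286.3987 199.981 ] area 316 xy [0.6088 0.0075] rect [array([286.5, 199.5]), array([19., 19.]), np.float64(90.0)]
top red px [316.9091 274.0909] area 22 xy [ 0.4728 -0.0485] rect [array([317., 274.]), array([4., 4.]), np.float64(90.0)]
top white px [273.0859 281.875 ] area 128 xy [0.4591 0.03  ] rect [array([273.3, 282.2]), array([13.9, 11.9]), np.float64(56.3)]
scene amber px [358.1615 171.5031] area 161 xy [0.7043 0.0523] rect [array([358., 171.]), array([18., 10.]), np.float64(0.0)]
scene blue px [342.5298 181.2917] area 168 xy [0.6566 0.032 ] rect [array([342.5, 181. ]
[... 438 characters left out ...]
 px [292.4082 143.0714] area 98 xy [0.611  0.1859] rect [array([293. , 142.5]), array([ 4.5, 22.8]), np.float64(63.4)]
scene red px [316.5909 144.4545] area 22 xy [0.6573 0.159 ] rect [array([316.5, 144. ]), array([5., 4.]), np.float64(0.0)]
scene red px [271.8438 213.5938] area 32 xy [ 0.4774 -0.0387] rect [array([271.5, 214. ]), array([6., 5.]), np.float64(90.0)]
scene red px [384.7447 230.4043] area 47 xy [ 0.6356 -0.1617] rect [array([385. , 230.5]), array([ 4., 11.]), np.float64(0.0)]
scene white px [248.6667 203.5102] area 147 xy [0.4576 0.0341] rect [array([248.5, 203.5]), array([ 9., 17.]), np.float64(90.0)]
lamp elbow [ 0.5351 -0.3197  0.2288]
lamp base top [ 0.7545 -0.1225  0.1987]
```

The crop confirms the stop is left of the window, the catch at the top and the pivot at the lower right. Next I refine the light's yaw and check the lamps as obstacles on the way.

```bash
python3 - <<'E'
from h import *
np.set_printoptions(precision=3,suppress=True)
s=1/1.25
T=lambda a,b:tri('top',np.array(a)*s,'scene',np.array(b)*s)
print('post base',T((278,455),(190,262)), ray('scene',np.array((190,262))*s,0), ray('top',np.array((278,455))*s,0))
print('lamp1 head',T((40,130),(375,10)))
print('lamp1 elbow?',T((165,490),(150,10)))
b=T((278,455),(190,262))
for r in (270,190,100,10): # height of post along vertical at base
    K,M=P('scene'); zz=np.linspace(0,1,501); px=np.array([proj('scene',(b[0],b[1],z)) for z in zz]); i=np.argmin(abs(px[:,1]*1.25-r)); print(r,zz[i],px[i]*1.25)
# light edges: box dark blob in top
im=read_camera('top'); 
m=cv2.inRange(cv2.cvtColor(im,cv2.COLOR_RGB2GRAY),20,85)
m[:, :245]=0; m[:,307:]=0; m[:248]=0; m[320:]=0
m=cv2.morphologyEx(m,cv2.MORPH_CLOSE,np.ones((5,5))); m=cv2.morphologyEx(m,cv2.MORPH_OPEN,np.ones((13,13)))
c=max(cv2.findContours(m,0,1)[0],key=cv2.contourArea); r=cv2.minAreaRect(c); bx=cv2.boxPoints(r); print(r,[ray('top',p,.034)[:2] for p in bx])
print('ctr',ray('top',r[0],.034))
print(read_qpos())
for az in (0,.5,1.1,1.151):
    q=inverse_kinematics([.5*np.cos(az),.5*np.sin(az),.3],[1,0,0,0]); print(az,None if q is None else np.array(q))
E
```

```text
post base [0.302 0.123 0.006] [0.292 0.137 0.   ] [0.312 0.123 0.   ]
lamp1 head [0.695 0.336 0.297]
lamp1 elbow? [0.329 0.156 0.369]
270 0.0 [198.012 265.258]
190 0.134 [181.43  189.974]
100 0.268 [161.554  99.732]
10 0.38 [141.638   9.304]
((277.0391845703125, 284.4832763671875), (61.52781295776367, 54.03887176513672), 85.36454010009766) [array([0.505, 0.077]), array([ 0.513, -0.021]), array([ 0.405, -0.03 ]), array([0.397, 0.066])]
ctr [0.454 0.023 0.034]
[-1.249  0.383  0.044  1.598 -0.018  1.161 -0.05 ]
0 [-0.827  0.039  0.774  1.922 -0.03   1.192 -1.614]
0.5 [-1.114  0.041  0.551  1.914 -0.023  1.192 -2.125]
1.1 [-1.553  0.044  0.383  1.908 -0.018  1.192 -2.734]
1.151 [-1.586  0.045  0.365  1.907 -0.017  1.192 -2.786]
```

```bash
cat > fk.py <<'E'
import numpy as np, json, os
from scipy.spatial.transform import Rotation as R
from scipy.optimize import least_squares
AX=['z','y','z','y','z','y','z']
def fk(q,p,allp=False):
    # p: 8 translations(24), o1 yaw, rotvec tool(3); sg
    t=p[:24].reshape(8,3); Rm=R.from_euler('z',p[24]).as_matrix(); x=np.zeros(3); pts=[]
    for i in range(7):
        x=x+Rm@t[i]; pts.append(x); Rm=Rm@R.from_euler(AX[i],q[i]).as_matrix()
    x=x+Rm@t[7]; pts.append(x)
    Rm=Rm@R.from_rotvec(p[25:28]).as_matrix()
    return (x,Rm,np.array(pts)) if allp else (x,Rm)
if os.path.exists('fk.json'): PF=np.array(json.load(open('fk.json')))
E
python3 - <<'E'
from h import *; from fk import *
rng=np.random.default_rng(0); D=[]
D.append((read_eef_pos(),read_tcp_rot(),read_qpos()))
while len(D)<70:
    p=np.array([rng.uniform(.3,.75),rng.uniform(-.35,.6),rng.uniform(.05,.6)])
    qt=(R.from_euler('z',rng.uniform(-3,3))*R.from_euler('x',rng.uniform(-.8,.8))*R.from_quat([1,0,0,0])).as_quat()
    q=inverse_kinematics(p.tolist(),qt.tolist())
    if q is not None: D.append((p,qt,q))
def res(p):
    r=[]
    for x,qt,q in D:
        X,M=fk(q,p); r+=list(X-x)+list(.3*(M-R.from_quat(qt).as_matrix()).ravel())
    return np.concatenate([r,1e-4*p])
best=None
for o1 in (2.4,-2.4,0,1.57,-1.57,3.1):
  for tr in ([0,0,0],[0,0,3.1]):
    p0=np.zeros(28); p0[2]=.3;p0[8]=.3;p0[14]=.3;p0[23]=.2;p0[24]=o1;p0[25:]=tr
    s=least_squares(res,p0,max_nfev=60)
    if best is None or s.cost<best.cost: best=s
    if best.cost<1e-4: break
  if best.cost<1e-4: break
np.set_printoptions(precision=4,suppress=True)
print(best.cost,best.x[:24].reshape(8,3),best.x[24:])
json.dump(best.x.tolist(),open('fk.json','w'))
print(fk(read_qpos(),best.x,True)[2])
s=1/1.25
def T(n,a,b):
    a=np.array(a)*s;b=np.array(b)*s;x=tri('top',a,'scene',b); print(n,x,'res px',proj('top',x)-a,proj('scene',x)-b)
T('l1 elbow',(165,490),(150,12));T('l1 head joint',(50,180),(310,5));T('l1 head',(40,120),(375,5))
T('l2 base',(455,112),(548,170));T('l2 elbow',(650,240),(440,285));T('l2 headjt',(790,410),(380,310));T('l2 ring',(720,490),(250,430))
E
```

```text
11.310050043640075 [[-0.9969  0.3145  0.2103]
 [ 0.0192  0.0597  0.2103]
 [ 0.0027 -0.0353 -0.6215]
 [ 0.1276  0.2234  0.4526]
 [-0.4913 -0.2785  0.5529]
 [ 0.2818  0.2137 -0.1526]
 [-0.0218 -0.2049  0.0221]
 [ 0.0153  0.0086 -0.0366]] [-2.6035  0.0538 -0.0538  1.436 ]
[[ 1.0173  0.2409  0.2103]
 [ 0.9638  0.2081  0.4207]
 [ 1.1608  0.0851 -0.1568]
 [ 0.8007  0.0931  0.2191]
 [ 0.425   0.7508  0.4449]
 [ 0.4924  0.4272  0.2472]
 [ 0.6012  0.6021  0.2251]
 [ 0.6088  0.5863  0.2617]]
l1 elbow [0.3285 0.1571 0.3661] res px [-2.3961 16.255 ] [10.7816  0.5107]
l1 head joint [0.6007 0.3107 0.3241] res px [-7.2374 23.5393] [14.3553 -2.5445]
l1 head [0.6981 0.3324 0.3069] res px [-0.936   2.3918] [ 1.473  -0.2167]
l2 base [ 0.757  -0.1192  0.1895] res px [-1.0143  1.9361] [ 1.8864 -0.5504]
l2 elbow [ 0.5351 -0.3197  0.2288] res px [-10.3598  36.7446] [ 44.6516 -14.4797]
l2 headjt [ 0.39   -0.4187  0.3086] res px [-4.3419 13.6137] [20.1308 -3.11  ]
l2 ring [ 0.2952 -0.399   0.21  ] res px [-2.5393 11.5695] [17.6075 -0.6461]
```

```bash
python3 - <<'E'
import re
s=open('fk.py').read()
s=s.replace("AX=['z','y','z','y','z','y','z']","AX=['z','y','z','y','z','y','z']\nSG=json.load(open('sg.json')) if os.path.exists('sg.json') else [1]*7").replace("R.from_euler(AX[i],q[i])","R.from_euler(AX[i],SG[i]*q[i])")
open('fk.py','w').write(s)
E
python3 - <<'E'
from h import *; from fk import *; import fk as F, itertools, json
rng=np.random.default_rng(0); D=[]
D.append((np.array(read_eef_pos()),read_tcp_rot(),np.array(read_qpos())))
while len(D)<60:
    p=np.array([rng.uniform(.3,.75),rng.uniform(-.35,.6),rng.uniform(.05,.6)])
    qt=(R.from_euler('z',rng.uniform(-3,3))*R.from_euler('x',rng.uniform(-.8,.8))*R.from_quat([1,0,0,0])).as_quat()
    q=inverse_kinematics(p.tolist(),qt.tolist())
    if q is not None: D.append((p,qt,np.array(q)))
RT=[R.from_quat(d[1]) for d in D]
def chain(q,sg):
    r=R.identity()
    for i in range(7): r=r*R.from_euler(AX[i],sg[i]*q[i])
    return r
out=[]
for sg in itertools.product([1,-1],repeat=7):
    if sg[1]<0: continue
    C=[chain(d[2],sg) for d in D]
    # RT = Z C A ; solve rel: RT_i^-1 RT_0.. -> Z(o1) scan
    for o in np.linspace(-np.pi,np.pi,73):
        A=[ (R.from_euler('z',o)*c).inv()*t for c,t in zip(C,RT)]
        m=R.concatenate(A).mean(); e=np.mean([(m.inv()*a).magnitude() for a in A]); out.append((e,sg,o,m.as_rotvec()))
out.sort(key=lambda v:v[0]); 
for v in out[:4]: print(v)
e,sg,o,tv=out[0]
def rr(v): return np.concatenate([((R.from_euler('z',v[0])*chain(d[2],sg)*R.from_rotvec(v[1:])).inv()*t).as_rotvec() for d,t in zip(D,RT)])
s=least_squares(rr,[o,*tv]); print('rot cost',s.cost,s.x)
F.SG=list(sg); 
def pos(t):
    p=np.concatenate([t,s.x]); return np.concatenate([F.fk(d[2],p)[0]-d[0] for d in D]+[1e-5*t])
t=least_squares(pos,np.zeros(24)); np.set_printoptions(precision=4,suppress=True)
print('pos',t.cost,t.x.reshape(8,3))
json.dump(list(sg),open('sg.json','w')); json.dump(list(np.concatenate([t.x,s.x])),open('fk.json','w'))
print(F.fk(D[0][2],np.concatenate([t.x,s.x]),True)[2])
E
python3 - <<'E'
import sys;sys.path.insert(0,'.')
import os;os.chdir('.')
from h import *
a=read_camera('top')[:,:,::-1]; b=read_camera('scene')[:,:,::-1]
g=lambda i:np.clip(i.astype(float)*1.8,0,255).astype(np.uint8)
t1=cv2.resize(g(a[80:400,350:640]),(400,441)); s1=cv2.resize(g(b[100:400,150:480]),(400,364))
cv2.imwrite('pics/l2.png',np.hstack([t1,np.vstack([s1,np.zeros((77,400,3),np.uint8)])]))
E
```

```text
(np.float64(4.9519520702109705e-12), (-1, 1, -1, 1, -1, 1, -1), np.float64(0.0), array([ 1.39001779e-12, -7.59619004e-13,  1.57079633e+00]))
(np.float64(0.030126563001219773), (-1, 1, -1, 1, -1, 1, -1), np.float64(0.08726646259971638), array([-0.00490571,  0.00490562,  1.65078399]))
(np.float64(0.030126563001682496), (-1, 1, -1, 1, -1, 1, -1), np.float64(-0.08726646259971638), array([ 0.00479964, -0.00479955,  1.49079777]))
(np.float64(0.06019835241597039), (-1, 1, -1, 1, -1, 1, -1), np.float64(0.17453292519943275), array([-0.00992856,  0.00992837,  1.73081334]))
rot cost 4.428458278941225e-21 [ 0.00000000e+00  1.39001779e-12 -7.59619004e-13  1.57079633e+00]
pos 1.704335791186924e-11 [[ 0.      0.      0.1501]
 [ 0.     -0.0106  0.1502]
 [-0.     -0.0106  0.2457]
 [ 0.     -0.0099  0.2457]
 [-0.     -0.0098  0.2533]
 [ 0.     -0.0002  0.2533]
 [-0.     -0.0002  0.1522]
 [ 0.     -0.      0.1522]]
[[ 0.      0.      0.1501]
 [ 0.0101 -0.0034  0.3003]
 [ 0.0492  0.0804  0.5282]
 [ 0.0874  0.1639  0.7563]
 [ 0.1806  0.3771  0.6555]
 [ 0.2648  0.5936  0.5547]
 [ 0.2649  0.5936  0.4025]
 [ 0.2649  0.5936  0.2503]]
```

View pics/l2.png

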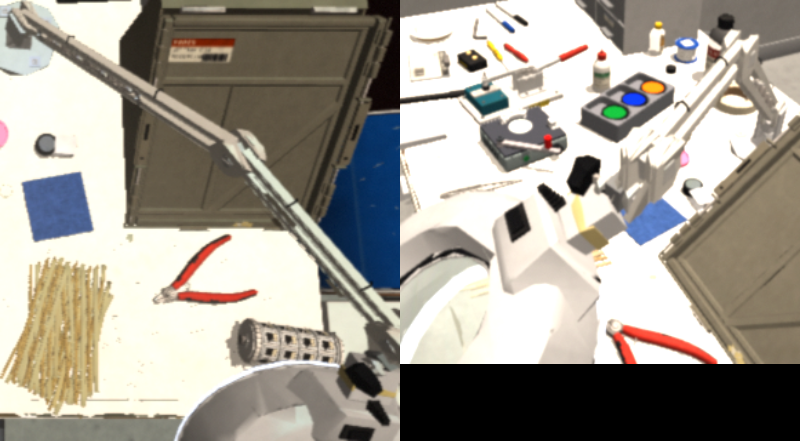

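```bash
python3 - <<'E'
from h import *
np.set_printoptions(precision=3,suppress=True)
t=lambda x,y:np.array([350+x/1.379,80+y/1.379]); s=lambda x,y:np.array([(x-400)/1.212+150,100+y/1.212])
def T(n,a,b): x=tri('top',a,'scene',b); print(n,x,proj('top',x)-a,proj('scene',x)-b)
T('base',t(20,15),s(742,42)); 
for b in ((640,165),(650,180),(625,170),(620,150),(610,185)): T('elbow',t(240,150),s(*b))
T('head',t(380,350),s(590,185)); T('headblack',t(365,380),s(515,225)); T('ring',t(300,440),s(430,300))
# epipolar of top points in scene
for n,p in(('elbow',t(240,150)),('head',t(380,350)),('l1a',np.array([165,490])/1.25),('l1b',np.array([100,320])/1.25),('l1c',np.array([50,180])/1.25)):
    print(n,[(z,ray('top',p,z)[:2],proj('scene',ray('top',p,z))*1.25) for z in (.2,.3,.4,.5,.6)])
E
```

```text
base [ 0.749 -0.118  0.194] [-2.178  4.266] [ 4.141 -1.232]
elbow [ 0.534 -0.326  0.226] [-10.674  41.184] [ 50.4   -16.978]
elbow [ 0.539 -0.334  0.209] [-10.406  38.621] [ 48.064 -15.982]
elbow [ 0.526 -0.326  0.226] [-10.589  46.646] [ 56.917 -19.678]
elbow [ 0.523 -0.317  0.244] [-10.891  47.361] [ 56.713 -19.681]
elbow [ 0.518 -0.33   0.217] [-9.926 52.657] [ 64.589 -22.953]
head [ 0.388 -0.417  0.302] [-3.064  9.133] [13.551 -1.906]
headblack [ 0.346 -0.412  0.278] [-4.543 18.93 ] [28.266 -3.057]
ring [ 0.279 -0.389  0.203] [-2.836 15.53 ] [23.339 -0.632]
elbow [(0.2, array([ 0.599, -0.358]), array([569.763, 296.461])), (0.3, array([ 0.579, -0.311]), array([540.5  , 187.741])), (0.4, array([ 0.56 , -0.265]), array([507.706,  65.909])), (0.5, array([ 0.541, -0.218]), array([470.704, -71.559])), (0.6, array([ 0.522, -0.172]), array([ 428.628, -227.881]))]
head [(0.2, array([ 0.387, -0.488]), array([442.088, 489.207])), (0.3, array([ 0.398, -0.423]), array([418.512, 316.198])), (0.4, array([ 0.409, -0.358]), array([394.121, 137.208])), (0.5, array([ 0.42 , -0.293]), array([368.873
[... 254 characters left out ...]
 array([0.375, 0.109]), array([ 188.204, -107.534])), (0.6, array([0.397, 0.074]), array([ 198.907, -223.244]))]
l1b [(0.2, array([0.497, 0.302]), array([275.685,  85.296])), (0.3, array([0.492, 0.254]), array([274.7  ,  32.591])), (0.4, array([0.488, 0.207]), array([273.492, -32.014])), (0.5, array([0.483, 0.159]), array([ 271.977, -113.063])), (0.6, array([0.478, 0.112]), array([ 270.02 , -217.749]))]
l1c [(0.2, array([0.667, 0.377]), array([352.543,  60.165])), (0.3, array([0.638, 0.319]), array([347.792,  13.841])), (0.4, array([0.609, 0.26 ]), array([341.894, -43.67 ])), (0.5, array([0.58 , 0.202]), array([ 334.375, -116.98 ])), (0.6, array([0.551, 0.144]), array([ 324.462, -213.633]))]
```

The contrast crop resolves lamp 2: its base joint is near (.75,-.15), its elbow at about (.575,-.30,.32), and its head is towards the camera. Lamp 1 makes a wall from (.28,.12) to (.70,.34) up to z≈.42, so I'll cross above it. The FK fit is exact.

```bash
cat >> h.py <<'E'
from fk import fk,PF
from scipy.optimize import least_squares
LO=np.array([-2.61,-.41,-1.48,0,-1.57,.05,-2.85]);HI=np.array([2.61,2.15,1.57,2.5,4.71,1.97,2.85])
def qik(p,Rm,w=0.02,q0=None):
    p=np.asarray(p,float); best=None
    def r(q):
        X,M=fk(q,PF); return np.concatenate([10*(X-p),(M-Rm).ravel()*3,[1e-3*w*q[2]*10]])
    for q7 in (0,-1.5,1.5,-2.5,2.5):
        q=np.array([-np.arctan2(p[1],p[0]),.4,0,1.6,0,1.1,q7]) if q0 is None else np.array(q0,float)
        s=least_squares(r,np.clip(q,LO+.01,HI-.01),bounds=(LO+.01,HI-.01)); X,M=fk(s.x,PF)
        e=np.linalg.norm(X-p)+np.linalg.norm(M-Rm)
        c=abs(s.x[2])+.5*abs(s.x[4])+.2*abs(s.x[6])
        if e<2e-3 and (best is None or c<best[0]): best=(c,s.x)
    return None if best is None else best[1]
def frame(z,y):
    z=np.array(z,float);z/=np.linalg.norm(z);y=np.array(y,float);y-=z*(y@z);y/=np.linalg.norm(y)
    return np.column_stack([np.cross(y,z),y,z])
def Q(M): return R.from_matrix(M).as_quat().tolist()
def rz(d): a=np.radians(d); return np.array([np.cos(a),np.sin(a),0.])
UP=np.array([0,0,1.])
PC=np.array([.7033,.0509,0]); CX=rz(114.05); CY=rz(204.05)
SEAT=np.array([.4583,.032,0]); LX=rz(97); LY=rz(187)
E
cat > p1.py <<'E'
from h import *
np.set_printoptions(precision=3,suppress=True)
q=np.array(read_qpos()); M0=R.from_quat(read_tcp_rot()).as_matrix()
qa=qik([.265,.594,.56],M0,q0=q)
t=PC+.0275*CX
pl=[]
for s in (1,-1):
    Mp=frame(-UP,s*CY); qc=qik([t[0],t[1],.56],Mp); qd=qik([t[0],t[1],.12],Mp); pl.append((s,qc,qd)); print(s,qc,qd)
print(qa)
E
python3 p1.py
```

```text
1 [-0.291  0.425  0.211  0.925 -0.089  1.799 -2.84 ] [-0.245  0.595  0.105  1.574 -0.071  0.976 -2.84 ]
-1 [-0.169  0.424 -0.     0.916  0.     1.802  0.251] [-0.169  0.594  0.     1.57  -0.     0.978  0.251]
[-1.215  0.314  0.     1.064  0.     1.763 -0.064]
```

```bash
cat >> p1.py <<'E'
s,qc,qd=pl[1]; Mp=frame(-UP,-CY)
move_j(qa.tolist()); print('A',read_time_s(),read_eef_pos())
move_j(qc.tolist()); print('C',read_time_s())
move_j(qd.tolist()); print('D',read_time_s(),read_ft_force())
move_gripper(0.0,40); print('grip',read_finger_gap(),read_time_s())
movel([t[0],t[1],.062],Q(Mp),.15); print('near',read_ft_force())
for z in (.056,.053,.050,.047,.044,.041):
    movel([t[0],t[1],z],Q(Mp),.05); print(z,np.array(read_eef_pos()),np.array(read_ft_force()))
print(read_time_s())
movel([t[0],t[1],.10],Q(Mp),.15)
move_j(qik([.55,.12,.3],Mp).tolist())
save('top','t1.png',(230,110,330,330),3); print(tip_of('top','filter_amber_center')[:2]); 
save('scene','s1.png',(290,130,400,220),5); print(tip_of('scene','filter_amber_center')[:2],read_time_s())
a=cv2.imread('pics/t1.png')[:300];b=cv2.imread('pics/s1.png');cv2.imwrite('pics/ts1.png',np.hstack([a,cv2.resize(b,(367,300))]))
E
python3 p1.py
```

```text
1 [-0.291  0.425  0.211  0.925 -0.089  1.799 -2.84 ] [-0.245  0.595  0.105  1.574 -0.071  0.976 -2.84 ]
-1 [-0.169  0.424 -0.     0.916  0.     1.802  0.251] [-0.169  0.594  0.     1.57  -0.     0.978  0.251]
[-1.215  0.314  0.     1.064  0.     1.763 -0.064]
A 3.0333 [0.265 0.594 0.558]
C 5.425
D 7.0417 [0.48  0.138 0.046]
grip 4.221630318072393e-05 7.8083
near [-0.164  0.075  0.082]
0.056 [0.693 0.076 0.057] [-0.599 -0.249 -0.889]
0.053 [0.692 0.076 0.053] [ 1.314 -0.739  0.197]
0.05 [0.692 0.076 0.05 ] [-0.171  0.441 -0.19 ]
0.047 [0.692 0.076 0.047] [-0.619 -0.486 -0.341]
0.044 [0.692 0.076 0.044] [-0.619  0.388  0.961]
0.041 [0.692 0.076 0.041] [-0.41   0.04   0.564]
9.8583
[{'at': [343.4, 174.1], 'confidence': 0.59}, {'at': [260.6, 154.6], 'confidence': 0.49}]
[{'at': [373.8, 228.7], 'confidence': 0.49}, {'at': [351.6, 173.3], 'confidence': 0.47}] 11.5833
```

View pics/ts1.png

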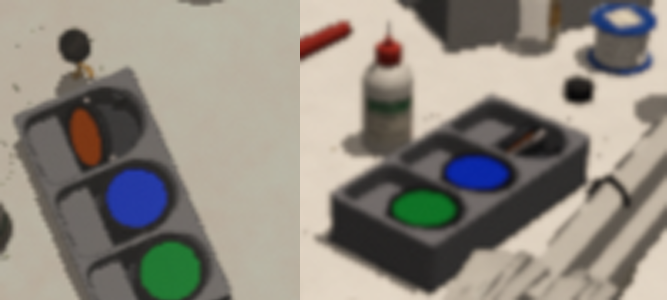

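Tipped cleanly: the amber glass shows as a narrow ellipse at its pocket's +x side, and blue and green are still level. I'll estimate the lean and the centre from that ellipse before gripping.

```bash
python3 - <<'E'
from h import *
np.set_printoptions(precision=4,suppress=True)
im=read_camera('top'); m=cv2.inRange(cv2.cvtColor(im,cv2.COLOR_RGB2HSV),(2,110,40),(22,255,255)); m[:,:245]=0;m[:,290:]=0;m[:135]=0;m[175:]=0
mo=cv2.moments(m,True); c=(mo['m10']/mo['m00'],mo['m01']/mo['m00']); print(mo['m00'],c,[mo[k]/mo['m00'] for k in('mu20','mu11','mu02')])
a=np.linspace(0,2*np.pi,60)
for phi in (55,60,65,70,75):
    f=np.radians(phi); u=-np.cos(f)*CX+np.sin(f)*UP; n=np.sin(f)*CX+np.cos(f)*UP
    for cx in (.010,.012,.014):
        C=PC+cx*CX+.023*UP+n*.002
        poly=np.array([proj('top',C+.0186*(np.cos(t)*u+np.sin(t)*CY)) for t in a],np.float32)
        q=cv2.moments(poly.reshape(-1,1,2)); print(phi,cx,q['m00'],q['m10']/q['m00'],q['m01']/q['m00'],[q[k]/q['m00'] for k in('mu20','mu11','mu02')])
E
```

```text
167.0 (258.09580838323353, 155.20359281437126) [8.050700993226942, 4.585284520777132, 24.485496073718668]
55 0.01 169.2362257137429 258.7443968730626 154.19415749574082 [8.346737939482368, 3.5840130056113826, 23.268494727913154]
55 0.012 168.7745203638915 257.77720723896516 154.60738953876552 [8.31054269566656, 3.6031953347148793, 23.26750858884223]
55 0.014 168.3123135807691 256.8097083341147 155.02075219018855 [8.274412602966992, 3.6223355029372373, 23.266579759678212]
60 0.01 147.99962235370185 258.6995616023863 154.23182181408708 [6.931580434469059, 4.488962695186585, 22.91814671999756]
60 0.012 147.4970177623909 257.7324768229756 154.64500755241076 [6.898478500427269, 4.508075197935397, 22.916709957867045]
60 0.014 146.99391717312392 256.76508642557735 155.0583273903284 [6.865489299517552, 4.527165330037668, 22.915291484650577]
65 0.01 125.64545878267381 258.6591503837114 154.26919542322304 [5.727157381525382, 5.385253396763015, 22.519384293720957]
65 0.012 125.1057877651183 257.692181184389 154.68233703473132 [5.698371924424012, 5.403730925420881, 22.517741585290835]
65 0.014 124.56567238434218 256.72490944369 155.09560878780687 [5.669709773383984, 5.422164665530926, 22.516156143300737]
70 0.01 102.34692633128725 258.6236926354953 154.30600596277287 [4.769897269568924, 6.245517449939227, 22.084253448808273]
70 0.012 101.77442983421497 257.6568566603184 154.7190983700114 [4.74650965965299, 6.262801701990903, 22.082710640148086]
70 0.014 101.20135836023837 256.6897105986133 155.13231694679726 [4.723261307932223, 6.280022585914181, 22.08118232987113]
75 0.01 78.28456696902867 258.5937256696045 154.34194789765843 [4.088644221514809, 7.043553404369604, 21.625924572154833]
75 0.012 77.68362617841922 257.627029085923 154.75497718024465 [4.071548142292798, 7.059080077572328, 21.62473273381539]
75 0.014 77.08220681187231 256.66002601165206 155.16814315587527 [4.054618391759521, 7.074554141286353, 21.62359194043159]
```

```bash
cat > p2.py <<'E'
from h import *
np.set_printoptions(precision=3,suppress=True)
f=np.radians(60); u=-np.cos(f)*CX+np.sin(f)*UP; n=np.sin(f)*CX+np.cos(f)*UP
C=PC+.0115*CX+.023*UP+.001*CY
th=np.radians(42); H=-CX; zp=np.cos(th)*H-np.sin(th)*UP
PAD=np.array([.558,-.1905,0])
F=PAD+.022*H+UP*(.003+.003*np.cos(th)+.001); TP=F-.053*zp
sols={}
for s in (1,-1):
    Mg=frame(-u,s*n); Mv=frame(-UP,s*CX); Mp=frame(zp,s*(np.sin(th)*CX-np.cos(th)*UP))
    S=dict(pre=qik(C+.091*u,Mg),g=qik(C+.0315*u,Mg),up=qik([.68,.03,.25],Mv),pp=qik(TP+.12*UP,Mp),p=qik(TP,Mp)); sols[s]=(S,Mg,Mv,Mp)
    for k,v in S.items(): print(s,k,v)
E
python3 p2.py
```

```text
1 pre [ 0.1    0.817 -0.     1.318 -0.465  1.315  2.281]
1 g [ 0.067  0.852 -0.     1.377 -0.49   1.219  2.301]
1 up [-0.105  0.441 -0.     1.514  0.     1.186  1.886]
1 pp [-0.159  0.312 -0.     2.179  1.232  0.865  0.878]
1 p [-0.159  0.57  -0.     2.182  1.464  0.807  0.533]
-1 pre [ 0.1    0.817 -0.     1.318 -0.465  1.315 -0.86 ]
-1 g [ 0.067  0.852 -0.     1.377 -0.49   1.219 -0.841]
-1 up [-0.105  0.441 -0.     1.514  0.     1.186 -1.256]
-1 pp [-0.159  0.312  0.     2.179  1.232  0.865 -2.264]
-1 p [-0.159  0.57   0.     2.182  1.464  0.807 -2.609]
```

```bash
cat > p3.py <<'E'
exec(open('p2.py').read())
S,Mg,Mv,Mp=sols[1]
move_gripper(.015,40); print('gap',read_finger_gap())
move_j(S['pre'].tolist()); print(read_time_s())
movel((C+.050*u).tolist(),Q(Mg),.15); print(np.array(read_ft_force()))
movel((C+.0315*u).tolist(),Q(Mg),.05); print('at',np.array(read_ft_force()),read_time_s())
move_gripper(0.0,50); print('gap',read_finger_gap(),read_grasp_force())
movel((C+.085*u+.02*UP).tolist(),Q(Mg),.12); print('lifted',read_finger_gap(),np.array(read_ft_force()),read_time_s())
E
python3 p3.py | tail -6
```

```text
gap 0.015371134102165165
13.7833
[ 0.077 -0.277  0.784]
at [0.616 0.519 0.512] 14.725
gap 0.0036662436132595387 52.699039578437805
lifted 0.0036374056152948205 [-1.527  0.556 -0.851] 15.7167
```

```bash
python3 - <<'E'
from h import *
p=proj('top',read_eef_pos()); q=proj('scene',read_eef_pos()); print(p,q)
c=lambda v,w:[int(max(0,v[0]-w)),int(max(0,v[1]-w)),int(v[0]+w),int(v[1]+w)]
save('top','a.png',c(p,45),4); save('scene','b.png',c(q,45),4)
a=cv2.imread('pics/a.png');b=cv2.imread('pics/b.png');cv2.imwrite('pics/grip.png',np.hstack([cv2.resize(a,(360,360)),cv2.resize(b,(360,360))]))
E
```

```text
[276.13961979 131.43582126] [372.73254034 141.80412104]
```

View pics/grip.png

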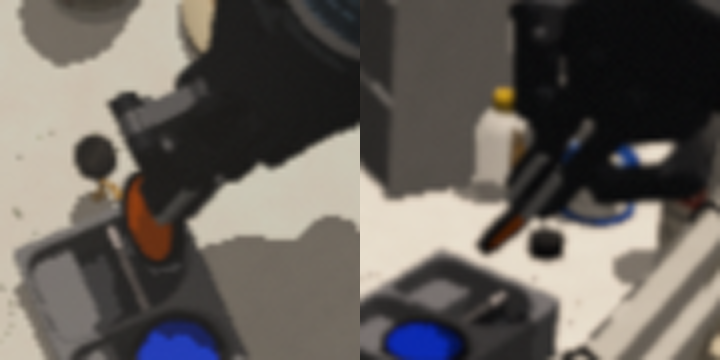

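The disc is held by its edge, pinched between the pads. Now to the pad.

```bash
cat > p4.py <<'E'
exec(open('p2.py').read())
S,Mg,Mv,Mp=sols[1]
move_j(S['up'].tolist()); move_j(S['pp'].tolist()); print('pp',read_time_s(),read_finger_gap(),np.array(read_ft_force()))
movel((TP+.015*UP).tolist(),Q(Mp),.15)
for dz in (.010,.006,.003,.001,-.001):
    movel((TP+dz*UP).tolist(),Q(Mp),.06); ff=np.array(read_ft_force()); print(dz,ff,read_finger_gap())
    if ff[2]>2.5: break
move_gripper(.016,40); print(read_time_s())
movel((TP+dz*UP-.06*zp).tolist(),Q(Mp),.12); print('back',read_time_s())
move_j(qik([.50,-.02,.25],Mv,q0=None).tolist())
save('top','pl.png',(340,180,440,280),4)
im=read_camera('top'); m=cv2.inRange(cv2.cvtColor(im,cv2.COLOR_RGB2HSV),(4,120,50),(22,255,255)); m[:,:360]=0;m[:,425:]=0;m[:195]=0;m[265:]=0
mo=cv2.moments(m,True); print(mo['m00'],mo['m00'] and ray('top',(mo['m10']/mo['m00'],mo['m01']/mo['m00']),.008))
print(tip_of('top','filter_amber_center')[:3],read_time_s())
im=read_camera('scene'); m=cv2.inRange(cv2.cvtColor(im,cv2.COLOR_RGB2HSV),(4,120,50),(22,255,255)); m[:,:310]=0;m[:,390:]=0;m[:255]=0;m[310:]=0
mo=cv2.moments(m,True); print(mo['m00'],mo['m00'] and ray('scene',(mo['m10']/mo['m00'],mo['m01']/mo['m00']),.008))
E
python3 p4.py | tail -12
```

```text
-1 p [-0.159  0.57   0.     2.182  1.464  0.807 -2.609]
pp 17.5583 0.003939410590429313 [-0.056 -0.666  0.234]
0.01 [ 0.287 -0.072  0.817] 0.004103283938612693
0.006 [ 0.349 -0.693 -0.529] 0.00383436064190341
0.003 [ 0.417  0.612 -0.264] 0.004305066820003544
0.001 [-0.122 -0.301 -0.095] 0.00407122034496343
-0.001 [ 0.379 -0.606  1.35 ] 0.0040217462221606055
19.9333
back 20.5833
341.0 [ 0.558 -0.195  0.008]
[{'at': [393.4, 226.6], 'confidence': 0.88}, {'at': [343.1, 177.1], 'confidence': 0.68}] 21.95
257.0 [ 0.562 -0.198  0.008]
```

View pics/pl.png

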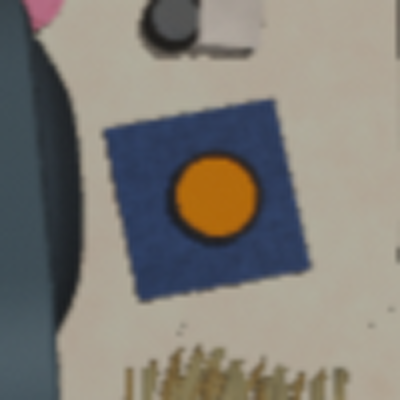

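The disc lies flat on the pad, with its glass at native (393,229), well inside the blue. Before regripping I refine the seat and yaw offline from the first pictures, and plan the joint poses.

```bash
python3 - <<'E'
from h import *
np.set_printoptions(precision=4,suppress=True)
for c,box,bx in(('top',(325,338,358,370),1),('scene',(290,240,335,268),1)):
    g=cv2.cvtColor(cv2.imread(f'pics/{c}0.png'),cv2.COLOR_BGR2GRAY).astype(float)
    x0,y0,x1,y1=box; w=g[y0:y1,x0:x1]; hi=np.percentile(w,97); lo=np.percentile(w,20)
    m=((w-lo)/(hi-lo)>.75).astype(np.uint8); n,l,s,ce=cv2.connectedComponentsWithStats(m); i=1+np.argmax(s[1:,4])
    p=(ce[i]+[x0,y0]+.5)/1.25-.5; print(c,hi,lo,s[i],p,ray(c,p,.034))
g=cv2.GaussianBlur(cv2.cvtColor(cv2.imread('pics/top0.png'),cv2.COLOR_BGR2GRAY),(3,3),0).astype(float)
# edge search: near eye-estimated edges (800x500 px): corners TL(310,322) TR(373,313) BR(383,386) BL(319,396)
cor=np.array([(310,322),(373,313),(383,386),(319,396)],float)
L=[]
for k in range(4):
    a,b=cor[k],cor[(k+1)%4]; d=(b-a)/np.linalg.norm(b-a); nn=np.array([d[1],-d[0]]) # outward
    pts=[]
    for t in np.linspace(.15,.85,40):
        c0=a+t*(b-a); o=np.arange(-5,6.01,.25); pr=cv2.remap(g.astype(np.float32),(c0[0]+o*nn[0]).astype(np.float32)[None],(c0[1]+o*nn[1]).astype(np.float32)[None],1)[0]
        gr=np.gradient(pr); j=np.argmax(gr); 
        if gr[j]>2: pts.append(c0+o[j]*nn)
    pts=np.array(pts,np.float32); v=cv2.fitLine(pts,cv2.DIST_HUBER,0,.01,.01).ravel(); 
    A=ray('top',(v[2:]-30*v[:2])/1.25,.034);B=ray('top',(v[2:]+30*v[:2])/1.25,.034); print(k,len(pts),np.degrees(np.arctan2(*(B-A)[[1,0]]))%180); L.append(v)
X=[]
for k in range(4):
    a,b=L[k-1],L[k]; t=np.linalg.solve(np.column_stack([a[:2],-b[:2]]),b[2:]-a[2:]); X.append(ray('top',(a[2:]+t[0]*a[:2])/1.25,.034)[:2])
X=np.array(X);print(X,'ctr',X.mean(0),'sides',[np.linalg.norm(X[i]-X[i-1]) for i in range(4)])
for s in(1,-1):
    M=frame(-UP,s*LY)
    for n,p in(('pad',[.559,-.196,.10]),('padlo',[.559,-.196,.02]),('light',[.459,.02,.12]),('lightlo',[.459,.02,.055])): print(s,n,qik(p,M))
E
```

```text
top 161.0 62.0 [  4   5  23  23 418] [272.1833 283.0789] [0.457  0.0316 0.034 ]
scene 226.0 56.0 [ 11   9  22  12 209] [248.788  203.5019] [0.4578 0.034  0.034 ]
0 40 98.25621339958519
1 31 8.722113050583829
2 40 97.11662441697848
3 40 8.696238736887977
[[ 0.5038  0.0792]
 [ 0.5176 -0.016 ]
 [ 0.4068 -0.0329]
 [ 0.3949  0.0625]] ctr [0.4558 0.0232] sides [np.float64(0.11013341362599169), np.float64(0.09610195009010829), np.float64(0.11204693899355714), np.float64(0.0961862735144123)]
1 pad [ 0.2675  0.4503  0.      1.8517 -0.      0.8395 -2.7519]
1 padlo [ 0.2675  0.5727  0.      1.8733 -0.      0.6956 -2.7519]
1 light [ 0.685   0.3292 -0.9016  2.1172  0.3456  0.8459  2.8399]
1 lightlo [ 0.4053  0.3887 -0.5962  2.1562  0.3418  0.6877  2.84  ]
-1 pad [ 0.2675  0.4503 -0.      1.8517  0.      0.8395  0.3897]
-1 padlo [ 0.2675  0.5727  0.      1.8733 -0.      0.6956  0.3897]
-1 light [-0.1335  0.2018  0.      2.1519 -0.      0.7879 -0.0113]
-1 lightlo [-0.1335  0.3227 -0.      2.1808  0.      0.6381 -0.0113]
```

```bash
sed -i 's/^SEAT=.*/SEAT=np.array([.4568,.0322,0]); LX=rz(98.2); LY=rz(188.2)/' h.py; cat > p5.py <<'E'
from h import *
np.set_printoptions(precision=4,suppress=True)
M=frame(-UP,-LY); D=[.559,-.196]
move_j(qik([*D,.10],M).tolist()); move_gripper(.054,40)
movel([*D,.030],Q(M),.2); print(read_time_s(),np.array(read_ft_force()))
for z in (.026,.024,.0225,.0215,.0205):
    movel([*D,z],Q(M),.06); f=np.array(read_ft_force()); print(z,f)
    if f[2]>3: movel([*D,z+.002],Q(M),.06); break
move_gripper(.02,25); print('gap',read_finger_gap(),read_grasp_force(),np.array(read_ft_force()),np.array(read_eef_pos()))
movel([*D,.10],Q(M),.2); print('gap',read_finger_gap(),read_grasp_force(),read_time_s())
E
python3 p5.py
```

```text
24.325 [ 0.0921 -0.156   0.2978]
0.026 [ 0.3585 -0.7276  1.264 ]
0.024 [-0.4777 -0.1932  0.1308]
0.0225 [-0.5049 -0.2921  0.5539]
0.0215 [ 0.7693 -1.4542  0.3007]
0.0205 [ 0.3016 -0.1149 -0.1901]
gap 0.04197363377148746 25.395864844322205 [-0.2299  0.1657  0.7413] [ 0.5592 -0.1961  0.0207]
gap 0.04256097408162096 25.48317700624466 26.375
```

```bash
cat > p6.py <<'E'
from h import *
np.set_printoptions(precision=4,suppress=True)
M=frame(-UP,-LY); S0=SEAT-.008*LX
move_j(qik([.52,-.08,.16],M).tolist())
move_j(qik([S0[0],S0[1],.12],M).tolist())
movel([S0[0],S0[1],.060],Q(M),.2); print(read_time_s(),np.array(read_ft_force()),read_finger_gap())
def loc(): f=np.array(read_ft_force()); return np.array([f@LX,f@LY,f[2]])
f0=loc(); zc=None
for z in np.arange(.057,.0494,-.001):
    movel([S0[0],S0[1],z],Q(M),.05); f=loc()-f0
    if z<.0535: print('z',round(z,4),f)
    if f[2]>3: zc=z; break
z=(zc+.0012) if zc else .0515
print('zc',zc)
movel([S0[0],S0[1],z],Q(M),.05)
if zc and zc>.049:
    for d in np.arange(-.006,.0061,.0015):
        p=SEAT+d*LX; movel([p[0],p[1],z],Q(M),.05); f=loc()-f0; print('x',round(d,4),f,read_finger_gap())
        if f[0]<-5: break
print(read_time_s(),np.array(read_eef_pos()))
E
python3 p6.py
```

```text
28.0083 [0.0982 0.0481 0.1026] 0.04184893660849973
z 0.053 [-0.273   0.4533 -0.2623]
z 0.052 [ 0.0896 -0.9501 -0.2747]
z 0.051 [-0.2255  2.3871  5.5332]
zc 0.051
x -0.006 [ 0.5896 -0.6066 -0.7077] 0.0423120910934403
x -0.0045 [ 0.7104  0.2959 -0.8717] 0.04206505104455487
x -0.003 [-0.7507  0.0483 -0.1486] 0.04206358933148253
x -0.0015 [-0.7759 -0.1931 -0.5912] 0.04237169435977751
x -0.0 [-1.879   0.4242 -0.1694] 0.04196150953226026
x 0.0015 [-4.8112  0.4403 -0.4582] 0.04247980087701439
x 0.003 [-7.618  -0.6942  0.3182] 0.042085692876094156
31.7583 [0.4568 0.0318 0.0523]
```

The disc met the top at the expected height and the stop at d≈0, with no lateral force, so it is home. Releasing, retreating, and locating the knob by triangulation.

```bash
cat > p7.py <<'E'
from h import *
np.set_printoptions(precision=4,suppress=True)
M=frame(-UP,-LY); p=SEAT+.001*LX
movel([p[0],p[1],.0513],Q(M),.05); move_gripper(.050,25); print(read_time_s(),np.array(read_eef_pos()))
e=read_eef_pos(); movel([e[0],e[1],.12],Q(M),.2)
k=tri('top',(316.9,274.1),'scene',(271.8,213.6)); print('knob tri',k, ray('top',(316.9,274.1),.060),ray('scene',(271.8,213.6),.056))
HG=SEAT-.0275*LX+.046*LY; d=k-HG; d[2]=0; print('hinge',HG,'r',np.linalg.norm(d),'angle',98.2-90-np.degrees(np.arctan2(d[1],d[0])))
move_j(qik([.52,-.15,.22],M).tolist()); print(read_time_s())
im=read_camera('top'); hsv=cv2.cvtColor(im,cv2.COLOR_RGB2HSV)
m=cv2.inRange(hsv,(4,110,40),(22,255,255)); m[:,:250]=0;m[:,300:]=0;m[:260]=0;m[310:]=0
mo=cv2.moments(m,True); print('amber',mo['m00'],mo['m00'] and ray('top',(mo['m10']/mo['m00'],mo['m01']/mo['m00']),.040))
save('top','q.png',(240,245,350,325),4); save('scene','r.png',(200,170,310,250),4)
cv2.imwrite('pics/seat.png',cv2.resize(np.hstack([cv2.imread('pics/q.png'),cv2.imread('pics/r.png')]),(800,291)))
E
python3 p7.py
```

```text
32.2583 [0.4565 0.0347 0.0512]
knob tri [ 0.4733 -0.0485  0.0619] [ 0.4727 -0.0483  0.06  ] [ 0.4764 -0.0412  0.056 ]
hinge [ 0.4152 -0.0016  0.    ] r 0.07467697305403181 angle 47.129154565879816
33.6333
amber 376.0 [0.4568 0.0318 0.04  ]
```

View pics/seat.png

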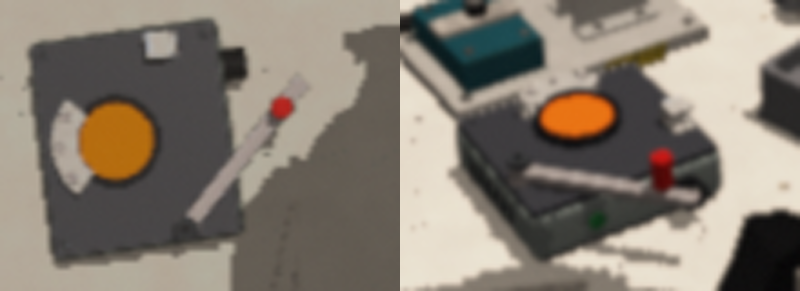

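The filter's centre is within half a millimetre of the seat and its rim is under the lip. The latch is still open at about 0.82 rad, with the knob at (.473,-.049). Now I'll swing it.

```bash
cat > p8.py <<'E'
from h import *
np.set_printoptions(precision=4,suppress=True)
HG=SEAT-.0275*LX+.046*LY; A0=47.1; Z=.069
M=frame(-UP,rz(98.2-24)); 
if abs(qik([.47,-.05,.15],M)[6])>2.5: M=frame(-UP,-rz(98.2-24))
K=lambda a:HG+.074*rz(8.2-a)
k=K(A0); q=qik([k[0],k[1],.14],M); print(q)
move_gripper(.040,20); move_j(q.tolist())
movel([k[0],k[1],Z],Q(M),.2); print(np.array(read_ft_force()),read_time_s())
move_gripper(.0,20); print('gap',read_finger_gap())
f0=np.array(read_ft_force())
for a in (38,28,18,9,3,0,-2):
    k=K(a); movel([k[0],k[1],Z],Q(M),.08); f=np.array(read_ft_force())-f0; print(a,'f',f@LX,f@LY,f[2],read_finger_gap(),'xerr',(np.array(read_eef_pos())-HG)@LX,(np.array(read_eef_pos())-HG)@LY)
print(read_time_s())
E
python3 p8.py
```

```text
[ 0.0144  0.1965 -0.      2.1043  0.      0.8408  1.3094]
[-0.4835 -0.6183  0.2571] 35.4667
gap 0.009923907818082703
38 f -1.3990842239342707 -0.16706067833461102 2.3820406793144504 0.009494424857898087 xerr -0.04607346878773649 -0.06047901313476736
28 f -2.1667297631444455 -1.075346008955072 2.09400264294178 0.009519192743277978 xerr -0.035234913529652453 -0.06749773099644059
18 f -1.0078479757427912 -3.069287604987258 1.914643741621656 0.00975163856783645 xerr -0.023318281728397908 -0.07248157003392454
9 f -0.4411254619698405 -3.19191869068909 2.3872716098888698 0.009544282778134874 xerr -0.011484851051798145 -0.07471532731486911
3 f 0.31015541048488265 -0.6311773999174726 2.8026849150985824 0.009592923576133987 xerr -0.003508885039652526 -0.07486881072320084
0 f -1.7331590633530594 -2.061037648148221 3.2698664086487628 0.009799559058072938 xerr -0.001332479114954271 -0.07490862896143194
-2 f -4.48693246759421 -1.0714397799011657 2.8045753340984114 0.009608740700695019 xerr -0.0011492088226495358 -0.0748807183681282
37.7917
```

```bash
cat > p9.py <<'E'
from h import *
np.set_printoptions(precision=4,suppress=True)
HG=SEAT-.0275*LX+.046*LY; M=R.from_quat(read_tcp_rot()).as_matrix(); Z=.069
K=lambda a:HG+.074*rz(8.2-a)
for a in (-4,-6):
    k=K(a); movel([k[0],k[1],Z],Q(M),.06); f=np.array(read_ft_force()); print(a,f@LX,f@LY,(np.array(read_eef_pos())-HG)@LX)
k=K(0); k=HG+.074*rz(8.2)-.001*LX; movel([k[0],k[1],Z],Q(M),.06)
move_gripper(.030,20); movel([k[0],k[1],.15],Q(M),.2)
move_j(qik([.52,-.15,.25],M).tolist())
im=read_camera('top'); hsv=cv2.cvtColor(im,cv2.COLOR_RGB2HSV)
m=cv2.inRange(hsv,(4,110,40),(22,255,255)); m[:,:250]=0;m[:,300:]=0;m[:260]=0;m[310:]=0
mo=cv2.moments(m,True); print('amber',mo['m00'],mo['m00'] and ray('top',(mo['m10']/mo['m00'],mo['m01']/mo['m00']),.040))
save('top','q2.png',(230,115,340,325),2.7); save('scene','r2.png',(200,110,400,250),2.3)
a=cv2.imread('pics/q2.png');b=cv2.imread('pics/r2.png'); b=cv2.copyMakeBorder(b,0,max(0,a.shape[0]-b.shape[0]),0,0,0); cv2.imwrite('pics/end.png',np.hstack([a,b])); print(read_time_s())
E
python3 p9.py
```

```text
-4 -9.85747231212807 -3.0456286715534304 -0.0009330677384431392
-6 -14.027436901627237 -3.115239895500656 -0.0007282518608485722
amber 376.0 [0.4568 0.0318 0.04  ]
40.4083
```

View pics/end.png

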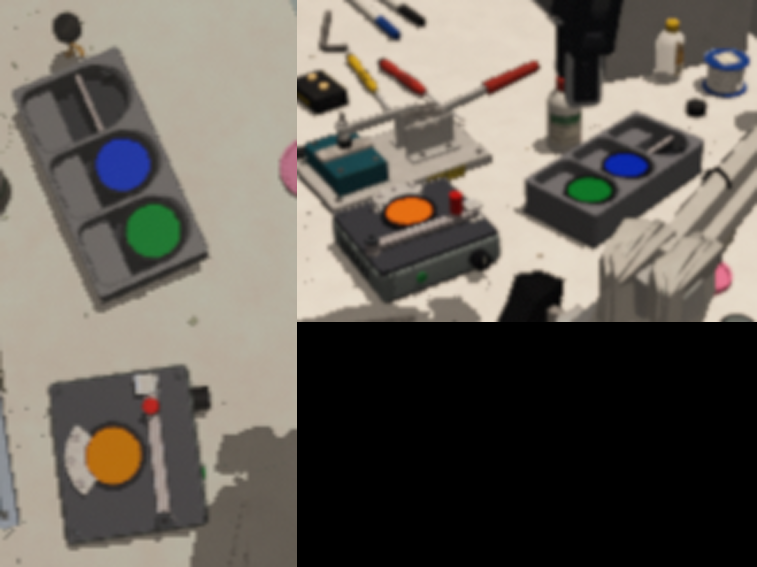

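The latch bar lies across the front of the home filter with its end in the jaw, the knob at about (150,405). Blue and green lie level, and the vial and bottle are where they stood. Handing in.

```bash
python3 -c "
from bench import *
print(sign_off())"
```

```text
the job is handed in; nothing more can be done
None
```

The job is handed in at about 40 s: the amber filter is home under the lip, the latch is closed against its stop in the catch, and the blue and green filters are still in their pockets.

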